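# Stack the sawing blanks and hold the spring tweezers to the marked width

### The arm

A 6-joint arm with a two-finger parallel gripper is mounted at the origin on the work surface. World frame = base frame: x ahead of the robot, y to its left, z up, the work surface at z = 0. Lengths are in m, angles in rad, forces in N, time in s.
With the tool pointing down it reaches from about 0.4 to 0.825 m from the base axis. Payload 7 kg.
Tool frame: the origin (TCP) lies on the centre line of the jaws, within the pads' length; the fingertips stand tip_reach ahead of it and the grasp point (between the pads) is the TCP (tip_reach is the distance from the TCP to the fingertips, in m); z points along the fingers, y is the line along which they close (so a half turn about z gives the same grasp; the last joint's range is limited). The gripper opens to 88 mm and grips with 3 to 60 N. Pads are 19 mm wide; open, the fingers measure 130 mm over their backs; the gripper's body (78 mm by 193 mm) begins 47 mm behind the grasp point.
Start: joints at [1.415, 0.359, 0.012, 0, -1.224, -0.288], TCP at [0.29, 0.61, 0.246] pointing down, gripper open.
Joint ranges: [-3.07, 3.07], [-1.43, 2.12], [-1.02, 1.25], [-3.03, 1.67], [-3.05, -0], [-3.03, 3.03]. Speed limits (rad/s): [2.39, 2.39, 3.01, 3.14, 3.14, 3.14].

### API

Orientations are given as [roll, pitch, yaw] about the fixed x, y, z axes, in that order (R = Rz(yaw) Ry(pitch) Rx(roll)).
In Python, from station import get_state, grab_frame, calibration, job_done, find_in, mark_of, tip_reach gives the robot as it stands.
- The arm moves only by the shell command python3 -m handwheel 'ROWS' [OPENING] [FORCE]. ROWS is JSON, a list of rows, each an object with "delta_pos": the shift along the world's x, y, z in units of 30 mm (1.0 is 30 mm), a list of three; "dr": the turn, a rotation vector about the world's x, y, z in degrees, a list of three. In form: [{"delta_pos": [tx, ty, tz], "dr": [rx, ry, rz]}, ...]. A call has 1 to 10 rows; each row shifts and turns the commanded pose from where the row before left it; what a row does not reach is not made up. A row lasts 1/10 s, in which the tool goes at most 50 mm and 8.59 degrees, less where a joint would pass 70% of its speed; a pose out of reach is approached as far as the arm can. A call is refused whole if a number of a shift passes 1 or a number of a turn 8.59, either way. A call with a gripper value outside its range is refused whole. OPENING is the closure, from -1 (fully open) to 1 (shut), set as the call begins (- or left out, the last holds). The fingers move at their own pace and stop on an object; FORCE is the grip in N (left out, the last holds). Time passes only in rows, so rows that do not move let the fingers close. It gives the time, the measured TCP pose, the force, the opening and the grip force at its end, in the units of the state.
- get_state(): the state, without advancing time (a new reading comes with each control period).
- grab_frame(name): name is "scene" or "top" or "wrist"; returns the picture (420x560x3 uint8, red, green, blue); there is no depth.
- calibration(name): a dict with "fx", "fy", "cx", "cy" (pixels), "extrinsics" (4x4, takes a point from world to camera coordinates). Camera axes: x right, y down, z forward; pixel columns grow to the right and rows downward; lengths in m; the calibration is good to about 2 mm. A picture is of the moment at which its call begins: read the wrist's pose just before it. calibration takes no time and is no camera call; for the wrist camera it gives the pose at the moment of the call.
- job_done(): hands the job in; it is judged then, once.
Trained networks look in the newest picture that a camera, given by its name, has taken for a name from the list of things; names that differ only in an ending like _2 or _b are one class to them, and where a whole thing is asked for, a point or a joint stands for the part that bears it (a point fixed in the world has none). Each returns a list of dicts, best first, with "conf" (0 to 1); they miss things now and then, are a little off and sometimes report something else, mostly with a low value. They report only what shows in the picture. A call takes as long as a camera call. They do not tell look-alikes from the thing itself.
- find_in(camera, query): "location" ([column, row] in pixels, amid what is visible of it).
- mark_of(camera, query): "location" ([column, row] in pixels: a listed point, or the origin of a listed thing).
The state is a dict: "t": time; "q": joint angles; "qd": joint speeds; "joint_efforts": joint torques, N m; "eef_pos": TCP position; "ee_rot": TCP orientation; "force": force on the tool from outside, world axes, zero at the start; "moment": the same for the moment, N m; "width": finger opening in m; "gripper_force": force on a finger pad.
Only numpy, scipy, OpenCV 4.12 (cv2) and the standard library are available. Lean on these libraries where they do the work, as an engineer would, in place of code of your own. Each camera call takes 0.05 s, during which the arm holds its last target. There are 200 camera calls.

### The job

Lay the larger plywood disc flat in the centre of the round steel plate, then the smaller disc, lines up, centred on top of it. Then pick the spring tweezers up off their rest by the ribbed grip pads, squeeze them until the tips are as far apart as the two pencil lines on the smaller disc, and finish while still holding them there, the gap steady, the tips just above the disc (a finger's breadth or so, not touching) with one tip over each line. Leave everything else on the table where it is.

Things in the scene. Friction and masses are not known exactly. Their poses are not given: they have to be found in the camera images.
- plate_top (a point): Centre of the top face of the round bare steel plate, 90 mm across and 8 mm thick, fixed to the table about half-way out in the middle. z is up.
- disc_large_mid (a point): Centre (half-way up) of the larger plain plywood disc, 56 mm across, 15 mm thick, 24 g or so; it starts flat on the table on the robot's right. z is up.
- disc_small_mid (a point): Centre (half-way up) of the smaller plywood disc, 44 mm across, 15 mm thick, 15 g or so; it starts flat on the table on the robot's right. Its top face has two parallel dark pencil lines.
- disc_small_top (a point): Centre of the top face of the smaller disc, midway between its two lines. x runs parallel to the lines, y across them, z up out of the face. The lines are at y = +10 mm and y = -10 mm (20 mm apart, centre to centre), each 28 mm long (x = -14 to +14 mm) and 2.5 mm wide.
- tweezers_grip (a point): Where to grip the loose steel spring tweezers: midway between the two ribbed grip pads, half-way up them. x points along the tweezers to the tips, y across (the arms close along y), z up. The pads are 32 mm long in x and 14 mm tall; the width over their outer faces is 43 mm when relaxed and about 25 mm when the tips are 20 mm apart. The tips lie 64 mm ahead of this point.
- tip_left (a point): The point of the left (+y) tweezer arm, the lowest end of its bent 4 mm thick tip, on the centre line of the tip.
- tip_right (a point): The point of the right (-y) tweezer arm, likewise; the tip gap is the distance between the two points.
- tweezers: The whole tweezers, 180 mm long, about 80 g, balanced within 6 mm of the grip point, axes as at the grip point; origin 20 mm behind the grip point and 7 mm lower, level with the arms' undersides. Heel end 95 mm behind the origin. The arms are 10 mm tall; the tips are bent down and end 14 mm below the origin, 21 mm below the grip point.
- leg_left: The left sprung arm; origin at its hinge in the heel, 105 mm behind the grip point. Sprung open: tips 48 mm apart when relaxed; squeezing the pads with about 1.5 N starts to close them, about 5 N brings the tips 20 mm apart, about 8 N shuts them. Each 1 mm less width over the pads closes the tips by about 1.6 mm; they spring open again when let go.
- leg_right: The right sprung arm, a mirror image of the left; origin at its hinge in the heel, 105 mm behind the grip point.
- rest: Dark wooden tool rest fixed on the robot's left; the tweezers lie across its two cross bars, tips towards the middle of the table. Base 155 x 80 mm, 6 mm thick; bars 30 mm high, 76 mm long in y, 10 mm thick, at x = -70 and +55 mm; the grip pads lie between them, 24 mm of air underneath. Origin at the centre of the underside; axes as the tweezers (within 0.04 rad).
- plate: The round steel plate; origin at the centre of its underside.
- disc_large: The larger disc; origin at the centre of its underside.
- disc_small: The smaller disc; origin at the centre of its underside, axes as its top face.
- sanding_block: Cork sanding block, 85 x 45 x 28 mm high, lying beyond the plate; origin at the centre of its underside.
- glue_jar: Closed glue jar, 52 mm across, 100 mm tall, upright on the robot's right; origin at the centre of its underside.
- brush: Small dusting brush, 180 mm long, lying beyond the tweezers; origin under its middle.
- tin: Shut metal tin, 60 mm across, 50 mm tall, on the right, among the discs and the jar; origin at the centre of its underside.
- fish: Finished plywood fish ornament, about 110 mm long, 9 mm thick, lying flat on the right; origin under its middle.
- pencil: Flat carpenter's pencil, 150 x 14 x 9 mm, lying on the robot's side of the plate; origin under its middle.
Things that resemble listed ones, but are neither listed nor needed, are in the scene too. Several things have the shape of the plate; the one meant has the colours described above. Of the things shaped like the sanding_block, the cork one is meant.

How it is judged:
By the outcome, as a careful person would: the job done as asked, in the order asked, and still so for the second after the job is handed in, while the arm keeps its last pose, push and grip.
It also fails if it takes over 70 s, if anything falls off the work surface, if the arm or the gripper's body presses on something with over 40 N, if the wrist force passes 120 N, or if a joint passes its speed limit or range.

## Working session

There is one attempt and no reset: what is moved stays moved. The work goes in short steps, Python scripts to look and compute and a shell command to move; the robot and the scene stay as the last step left them, time stands still between calls to the robot, and variables do not carry over. Pictures are saved under pics/ and viewed, at most 10 in all, crops included, and the job is handed in when it is done.

```bash
mkdir -p pics; ls
cat > h.py <<'E'
import numpy as np, cv2
from station import *
def ray(cam,uv,z,c=None):
    c=c or calibration(cam); T=np.array(c["extrinsics"]); R=T[:3,:3]; t=T[:3,3]
    d=R.T@np.array([(uv[0]-c["cx"])/c["fx"],(uv[1]-c["cy"])/c["fy"],1]); o=-R.T@t
    return o+d*(z-o[2])/d[2]
def proj(cam,p,c=None):
    c=c or calibration(cam); T=np.array(c["extrinsics"]); q=T[:3,:3]@np.array(p)+T[:3,3]
    return [q[0]/q[2]*c["fx"]+c["cx"],q[1]/q[2]*c["fy"]+c["cy"]]
def save(n,im): cv2.imwrite('pics/'+n,cv2.cvtColor(im,cv2.COLOR_RGB2BGR))
E
python3 - <<'E'
from h import *
print(tip_reach, {k:np.round(v,3) for k,v in get_state().items()})
im=grab_frame("top"); save("top.png",im)
for q,z in [("plate_top",.008),("disc_large_mid",.0075),("disc_small_mid",.0075),("disc_small_top",.015),("tweezers_grip",.037),("tip_left",.016),("tip_right",.016),("tweezers",.03),("rest",0),("sanding_block",0),("tin",0),("glue_jar",0)]:
    for m in mark_of("top",q)[:4]: print(q,np.round(m["location"]),round(m["conf"],2),np.round(ray("top",m["location"],z),3))
E
```

```text
pics
0.019 {'t': np.float64(0.0), 'q': array([ 1.415,  0.359,  0.011, -0.   , -1.224, -0.288]), 'qd': array([ 0.   , -0.003, -0.001, -0.   ,  0.   , -0.   ]), 'joint_efforts': array([-2.0000e-03, -5.8272e+01,  2.9305e+01,  6.9970e+00,  7.0000e-03,
       -0.0000e+00]), 'eef_pos': array([0.29 , 0.609, 0.245]), 'ee_rot': array([ 3.14 , -0.   , -0.444]), 'force': array([ 0.3  , -0.914, -0.49 ]), 'moment': array([0.034, 0.032, 0.09 ]), 'gripper_force': np.float64(0.0), 'width': np.float64(0.087)}
plate_top [283. 235.] 0.8 [ 0.551 -0.01   0.008]
plate_top [317. 188.] 0.59 [ 0.664 -0.093  0.008]
disc_large_mid [381. 217.] 0.56 [ 0.596 -0.246  0.008]
disc_small_mid [394. 260.] 0.59 [ 0.494 -0.276  0.008]
disc_small_top [390. 263.] 0.73 [ 0.487 -0.265  0.015]
tweezers_grip [195. 252.] 0.84 [0.507 0.196 0.037]
tweezers_grip [271. 290.] 0.71 [0.421 0.015 0.037]
tip_left [225. 251.] 0.52 [0.51  0.126 0.016]
tip_right [222. 268.] 0.71 [0.468 0.132 0.016]
tweezers [182. 253.] 0.85 [0.505 0.225 0.03 ]
rest [189. 256.] 0.69 [0.497 0.214 0.   ]
sanding_block [277. 162.] 0.98 [0.729 0.005 0.   ]
sanding_block [292. 121.] 0.65 [ 0.83  -0.028  0.   ]
tin [429. 259.] 0.69 [ 0.496 -0.363  0.   ]
glue_jar [436. 299.] 0.95 [ 0.402 -0.381  0.   ]
```

View pics/top.png

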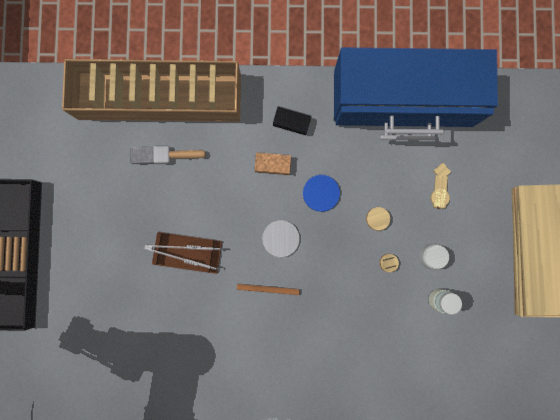

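The top view shows two plate-shaped things: grey at (281,239) and blue at (321,193). Bare steel means the grey one. The large disc is at (379,219), and the small disc with two lines at (390,263). The tweezers lie on the dark rest at (188,252), the tin at (436,257) and the jar at (447,302). I'll confirm in one crop and refine the positions.

Run:
```python
from h import *
im=cv2.cvtColor(cv2.imread('pics/top.png'),cv2.COLOR_BGR2RGB)
save("crop.png",cv2.resize(im[170:310,250:450],None,fx=4,fy=4,interpolation=cv2.INTER_CUBIC))
hsv=cv2.cvtColor(im,cv2.COLOR_RGB2HSV)
def blob(mask,seed,r):
    m=np.zeros_like(mask); x,y=seed; m[y-r:y+r,x-r:x+r]=mask[y-r:y+r,x-r:x+r]
    n,l,s,c=cv2.connectedComponentsWithStats(m.astype('uint8')); i=1+np.argmax(s[1:,4]); 
    (cx,cy),rad=cv2.minEnclosingCircle(np.argwhere(l==i)[:,::-1].astype(np.float32)); return (cx,cy),rad,c[i]
wood=(hsv[...,1]>80)&(hsv[...,0]<30)&(hsv[...,2]>90)
for n,mk,s,z in [("plate",im.min(2)>125,(281,239),.008),("large",wood,(379,219),.012),("small",wood,(390,263),.012)]:
    c,r,c2=blob(mk,s,24); print(n,c,r,c2,np.round(ray("top",c,z),4),np.round(ray("top",c2,z),4))
```

```text
plate (280.5, 238.5) 33.2341194152832 [279.39729856 238.86492781] [ 0.5413 -0.005   0.008 ] [ 0.5403 -0.0024  0.008 ]
large (377.756591796875, 218.46710205078125) 11.765952110290527 [377.79807692 218.45432692] [ 0.5924 -0.2379  0.012 ] [ 0.5924 -0.238   0.012 ]
small (388.64556884765625, 262.5949401855469) 9.363293647766113 [388.5473251  262.63786008] [ 0.4872 -0.2639  0.012 ] [ 0.4871 -0.2637  0.012 ]
```

View pics/crop.png

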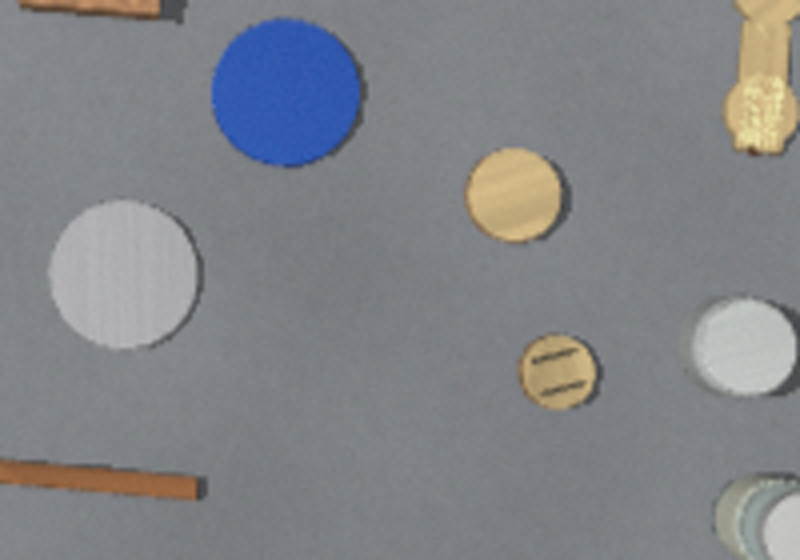

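Confirmed: the steel plate is the grey one at pixel (281,239), about (0.541, -0.006). The discs match their descriptions, and the lines run at about -76° in the world. I'm setting out to the large disc, turning the tool to about -76° on the way.

```bash
python3 -m handwheel '[{"delta_pos":[1,-1,0],"dr":[0,0,-8]},{"delta_pos":[1,-1,0],"dr":[0,0,-8]},{"delta_pos":[1,-1,0],"dr":[0,0,-8]},{"delta_pos":[1,-1,0],"dr":[0,0,-8]},{"delta_pos":[1,-1,0],"dr":[0,0,-8]},{"delta_pos":[1,-1,0],"dr":[0,0,-8]},{"delta_pos":[1,-1,0],"dr":[0,0,-3]},{"delta_pos":[1,-1,0],"dr":[0,0,0]},{"delta_pos":[1,-1,0],"dr":[0,0,0]},{"delta_pos":[1,-1,0],"dr":[0,0,0]}]' -1 20
python3 -m handwheel '[{"delta_pos":[0,-1,0],"dr":[0,0,0]},{"delta_pos":[0,-1,0],"dr":[0,0,0]},{"delta_pos":[0,-1,0],"dr":[0,0,0]},{"delta_pos":[0,-1,0],"dr":[0,0,0]},{"delta_pos":[0,-1,0],"dr":[0,0,0]},{"delta_pos":[0,-1,0],"dr":[0,0,0]},{"delta_pos":[0,-1,0],"dr":[0,0,0]},{"delta_pos":[0,-1,0],"dr":[0,0,0]},{"delta_pos":[0,-1,0],"dr":[0,0,0]},{"delta_pos":[0,-1,0],"dr":[0,0,0]}]'
python3 -m handwheel '[{"delta_pos":[0,-1,-0.5],"dr":[0,0,0]},{"delta_pos":[0,-1,-0.5],"dr":[0,0,0]},{"delta_pos":[0,-1,-0.5],"dr":[0,0,0]},{"delta_pos":[0,-1,-0.5],"dr":[0,0,0]},{"delta_pos":[0,-1,-0.5],"dr":[0,0,0]},{"delta_pos":[0,-1,0],"dr":[0,0,0]},{"delta_pos":[0,-1,0],"dr":[0,0,0]},{"delta_pos":[0,-1,0],"dr":[0,0,0]},{"delta_pos":[0,-0.3,0],"dr":[0,0,0]},{"delta_pos":[0,0,0],"dr":[0,0,0]}]'
cat >> h.py <<'E'
def woodfit(im,n=3,vmin=90):
    hsv=cv2.cvtColor(im,cv2.COLOR_RGB2HSV)
    m=((hsv[...,1]>80)&(hsv[...,0]<30)&(hsv[...,2]>vmin)).astype('uint8')
    m=cv2.morphologyEx(m,cv2.MORPH_CLOSE,np.ones((9,9)))
    cs,_=cv2.findContours(m,cv2.RETR_EXTERNAL,cv2.CHAIN_APPROX_NONE)
    return [cv2.fitEllipse(c) for c in sorted(cs,key=cv2.contourArea)[::-1][:n] if len(c)>20]
E
python3 - <<'E'
from h import *
s=get_state(); print(s["t"],s["eef_pos"],s["ee_rot"])
im=grab_frame("wrist"); save("w1.png",im); c=calibration("wrist")
for e in woodfit(im): print(np.round(e[0],1),np.round(e[1],1),np.round(ray("wrist",e[0],.015,c),4))
for q,z in [("disc_large_mid",.0075),("disc_small_top",.015)]:
    for m in mark_of("wrist",q)[:3]: print(q,np.round(m["location"]),round(m["conf"],2),np.round(ray("wrist",m["location"],z,c),4))
E
```

```text
t: 1.65
eef_pos: [0.5909, 0.3083, 0.2458]
ee_rot: [-3.141, 0.0, -1.334]
force: [0.7, 1.0, -0.3]
width: 0.0876
gripper_force: 0.0
t: 2.65
eef_pos: [0.5897, 0.0084, 0.2458]
ee_rot: [-3.141, 0.0, -1.334]
force: [0.5, -0.3, 0.8]
width: 0.0873
gripper_force: 0.0
t: 3.65
eef_pos: [0.5896, -0.2406, 0.1703]
ee_rot: [3.141, 0.0, -1.336]
force: [-0.7, -0.1, 0.9]
width: 0.0875
gripper_force: 0.0
3.65 [ 0.58957478 -0.2406034   0.17031153] [ 3.14133075e+00  7.23542673e-05 -1.33603697e+00]
[406.8 195.1] [43.5 51.7] [ 0.4903 -0.266   0.015 ]
[255.1   9.3] [23.1 64. ] [ 0.6436 -0.3733  0.015 ]
[282.6 186.8] [35.2 55.7] [ 0.5933 -0.2486  0.015 ]
disc_large_mid [278. 196.] 0.65 [ 0.5947 -0.2385  0.0075]
disc_small_top [404. 198.] 0.62 [ 0.4914 -0.2627  0.015 ]
```

View pics/w1.png

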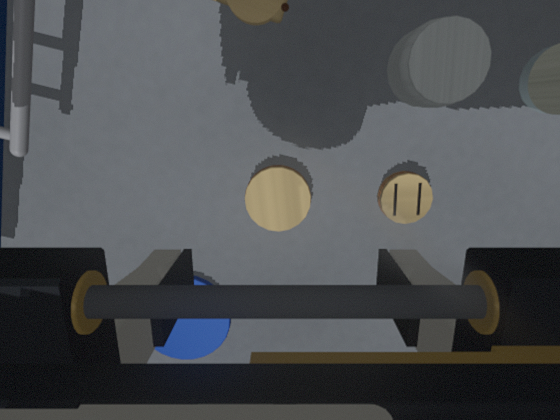

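Wrist view: large disc at (278,198), small disc at (406,198), lines almost upright at columns 396 and 419. Blue plate at the bottom left.

Run:
```python
from h import *
c=calibration("wrist"); f=lambda p,z=.015: ray("wrist",p,z,c)
print(f((278,198)),f((406.5,198)))
im=cv2.cvtColor(cv2.imread('pics/w1.png'),cv2.COLOR_BGR2RGB)
g=im.max(2); m=np.zeros(g.shape,'uint8'); m[178:220,386:428]=(g[178:220,386:428]<90)
n,l,s,cc=cv2.connectedComponentsWithStats(m)
for i in range(1,n):
    if s[i,4]>30:
        vx,vy,x,y=cv2.fitLine(np.argwhere(l==i)[:,::-1].astype(np.float32),cv2.DIST_L2,0,.01,.01).ravel()
        a,b=f((x-10*vx,y-10*vy)),f((x+10*vx,y+10*vy)); d=b-a; print(s[i],f((x,y)),np.degrees(np.arctan2(d[1],d[0])))
```

```text
[ 0.59509022 -0.23734425  0.015     ] [ 0.49001755 -0.26270188  0.015     ]
[417 183   5  32  79] [ 0.47981721 -0.26441825  0.015     ] -74.4584177973695
[394 184   3  31  72] [ 0.49929695 -0.25988015  0.015     ] -73.99349754426852
```

```bash
python3 -m handwheel '[{"delta_pos":[0.18,0.1,-1],"dr":[0,0,2.3]},{"delta_pos":[0,0,-1],"dr":[0,0,0]},{"delta_pos":[0,0,-1],"dr":[0,0,0]},{"delta_pos":[0,0,-1],"dr":[0,0,0]},{"delta_pos":[0,0,-0.5],"dr":[0,0,0]},{"delta_pos":[0,0,-0.45],"dr":[0,0,0]},{"delta_pos":[0,0,0],"dr":[0,0,0]}]'
python3 -m handwheel '[{"delta_pos":[0,0,0],"dr":[0,0,0]},{"delta_pos":[0,0,0],"dr":[0,0,0]},{"delta_pos":[0,0,0],"dr":[0,0,0]},{"delta_pos":[0,0,0],"dr":[0,0,0]},{"delta_pos":[0,0,0],"dr":[0,0,0]},{"delta_pos":[0,0,0],"dr":[0,0,0]}]' 1 15
```

```text
t: 4.5
eef_pos: [0.5948, -0.2358, 0.0209]
ee_rot: [3.14, 0.001, -1.293]
force: [-0.4, -0.6, -0.1]
width: 0.0874
gripper_force: 0.0
t: 5.1
eef_pos: [0.5955, -0.2365, 0.0226]
ee_rot: [-3.141, -0.0, -1.294]
force: [-0.7, 1.4, 3.2]
width: 0.0553
gripper_force: 15.0
```

```bash
python3 -m handwheel '[{"delta_pos":[0,0,0.5],"dr":[0,0,0]},{"delta_pos":[0,0,1],"dr":[0,0,0]},{"delta_pos":[0,0.5,1],"dr":[0,0,0]},{"delta_pos":[-0.2,1,1],"dr":[0,0,0]},{"delta_pos":[-0.2,1,1],"dr":[0,0,0]},{"delta_pos":[-0.2,1,0.5],"dr":[0,0,0]},{"delta_pos":[-0.3,1,0],"dr":[0,0,0]},{"delta_pos":[-0.3,1,0],"dr":[0,0,0]},{"delta_pos":[-0.3,1,0],"dr":[0,0,0]},{"delta_pos":[-0.3,1,0],"dr":[0,0,0]}]'
python3 -m handwheel '[{"delta_pos":[0,1,0],"dr":[0,0,0]},{"delta_pos":[0,1,0],"dr":[0,0,0]},{"delta_pos":[0,0.5,0],"dr":[0,0,0]},{"delta_pos":[0,0,0],"dr":[0,0,0]},{"delta_pos":[0,0,0],"dr":[0,0,0]}]'
python3 - <<'E'
from h import *
s=get_state(); print(s["t"],s["eef_pos"],s["ee_rot"])
im=grab_frame("wrist"); c=calibration("wrist")
for m in mark_of("wrist","plate_top")[:3]: print(np.round(m["location"]),round(m["conf"],2),np.round(ray("wrist",m["location"],.008,c),4))
print(proj("wrist",[.541,-.006,.008],c))
save("w2.png",im)
E
```

```text
t: 6.1
eef_pos: [0.5408, -0.0103, 0.1732]
ee_rot: [-3.141, 0.0, -1.294]
force: [0.6, 0.8, -0.4]
width: 0.0555
gripper_force: 15.0
t: 6.6
eef_pos: [0.5411, 0.0634, 0.1724]
ee_rot: [-3.142, -0.0, -1.293]
force: [-0.1, -0.3, -0.0]
width: 0.0552
gripper_force: 15.0
6.6 [0.54114406 0.06344245 0.1724319 ] [-3.14152607e+00 -3.31814605e-05 -1.29312001e+00]
[305. 120.] 0.97 [ 0.5423 -0.0028  0.008 ]
[284. 262.] 0.69 [0.5246 0.123  0.008 ]
[np.float64(307.5523887301982), np.float64(116.30223963970094)]
```

View pics/w2.png

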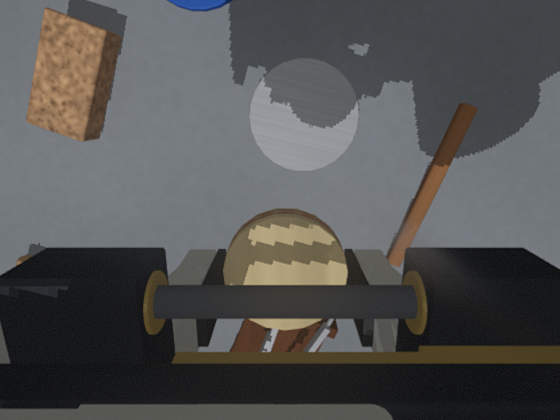

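The plate circle centres at about (304.5,114.5), and the held disc at about (286,269). I'll check the disc's offset in the hand.

Run:
```python
from h import *
c=calibration("wrist")
print(ray("wrist",(304.5,114.5),.008,c), ray("wrist",(286,269),.1648,c))
```

```text
[ 0.54377069 -0.00693527  0.008     ] [0.54142875 0.05803224 0.1648    ]
```

```bash
python3 -m handwheel '[{"delta_pos":[0.06,-1,0],"dr":[0,0,0]},{"delta_pos":[0,-1,-0.5],"dr":[0,0,0]},{"delta_pos":[0,-0.23,-1],"dr":[0,0,0]},{"delta_pos":[0,0,-1],"dr":[0,0,0]},{"delta_pos":[0,0,-1],"dr":[0,0,0]},{"delta_pos":[0,0,-0.6],"dr":[0,0,0]},{"delta_pos":[0,0,-0.3],"dr":[0,0,0]},{"delta_pos":[0,0,-0.2],"dr":[0,0,0]},{"delta_pos":[0,0,-0.1],"dr":[0,0,0]},{"delta_pos":[0,0,0],"dr":[0,0,0]}]'
```

```text
t: 7.7
eef_pos: [0.5434, -0.0034, 0.0315]
ee_rot: [-3.141, -0.0, -1.294]
force: [-0.4, -0.0, 0.7]
width: 0.0555
gripper_force: 15.0
```

```bash
python3 -m handwheel '[{"delta_pos":[0,0,-0.04],"dr":[0,0,0]},{"delta_pos":[0,0,0],"dr":[0,0,0]}]'
python3 -m handwheel '[{"delta_pos":[0,0,0],"dr":[0,0,0]},{"delta_pos":[0,0,0],"dr":[0,0,0]},{"delta_pos":[0,0,0],"dr":[0,0,0]},{"delta_pos":[0,0,0],"dr":[0,0,0]},{"delta_pos":[0,0,0],"dr":[0,0,0]}]' -1
python3 -m handwheel '[{"delta_pos":[0,0,0.5],"dr":[0,0,0]},{"delta_pos":[0,0,1],"dr":[0,0,0]},{"delta_pos":[0,0,1],"dr":[0,0,0]},{"delta_pos":[0,0.5,1],"dr":[0,0,0]},{"delta_pos":[0,0.5,1],"dr":[0,0,0]},{"delta_pos":[0,0,0],"dr":[0,0,0]}]'
python3 - <<'E'
from h import *
s=get_state(); print(s["t"],s["eef_pos"])
im=grab_frame("wrist"); c=calibration("wrist"); save("w3.png",im)
print(proj("wrist",[.5437,-.0065,.023],c))
for e in woodfit(im,2): print(np.round(e[0],1),np.round(e[1],1),np.round(ray("wrist",e[0],.023,c),4))
for q,z in [("disc_large_mid",.0155),("plate_top",.008)]:
    for m in mark_of("wrist",q)[:2]: print(q,np.round(m["location"]),round(m["conf"],2),np.round(ray("wrist",m["location"],z,c),4))
E
```

```text
t: 7.9
eef_pos: [0.5437, -0.0031, 0.0307]
ee_rot: [-3.14, -0.0, -1.293]
force: [0.8, 0.6, 1.3]
width: 0.0559
gripper_force: 15.0
t: 8.4
eef_pos: [0.543, -0.0033, 0.0298]
ee_rot: [3.141, -0.0, -1.294]
force: [-0.1, -0.3, 0.3]
width: 0.0862
gripper_force: 0.0
t: 9.0
eef_pos: [0.5456, 0.0284, 0.1693]
ee_rot: [-3.134, -0.0, -1.292]
force: [0.2, 0.3, 0.3]
width: 0.088
gripper_force: 0.0
9.0 [0.54560747 0.02841241 0.16933956]
[np.float64(297.78030991658517), np.float64(161.0176632184594)]
[ 66.8 121.7] [ 67.8 132.1] [0.7222 0.0132 0.023 ]
[434.2 205.5] [ 14.8 116.4] [ 0.427  -0.0023  0.023 ]
disc_large_mid [300. 161.] 0.91 [ 0.5412 -0.0063  0.0155]
```

View pics/w3.png

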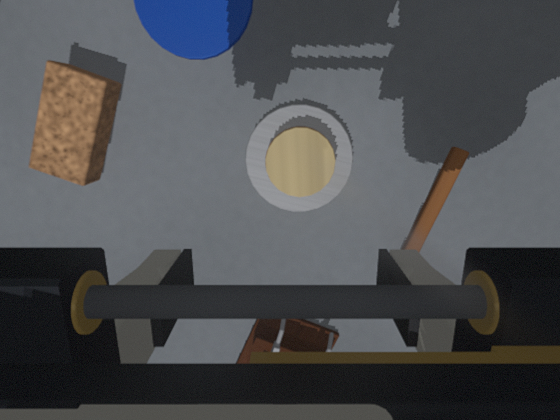

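Run:
```python
from h import *
c=calibration("wrist")
print(ray("wrist",(299.5,158),.008,c), ray("wrist",(300,162),.023,c))
im=grab_frame("wrist"); c=calibration("wrist")
g=im[90:225,235:365]; hsv=cv2.cvtColor(g,cv2.COLOR_RGB2HSV)
for n,m,z in [("disc",(hsv[...,1]>70)&(hsv[...,2]>110),.023),("plate",((g.min(2)>125)|(hsv[...,1]>70)),.008)]:
    k,l,s,_=cv2.connectedComponentsWithStats(m.astype('uint8')); i=1+np.argmax(s[1:,4])
    p=cv2.convexHull(np.argwhere(l==i)[:,::-1].astype(np.int32)); e=cv2.fitEllipse(p); u=(e[0][0]+235,e[0][1]+90)
    print(n,s[i],e,ray("wrist",u,z,c))
```

```text
[ 0.53969985 -0.00891642  0.008     ] [ 0.53958453 -0.00783974  0.023     ]
disc [  25   39   69   70 3610] ((58.88362503051758, 72.87722778320312), (69.22615051269531, 69.82760620117188), 19.918460845947266) [ 0.5435953 -0.0063072  0.023    ]
plate [   4   16  108  108 8075] ((57.79990005493164, 69.78228759765625), (107.25556182861328, 108.16770935058594), 52.581363677978516) [ 0.54416668 -0.00644859  0.008     ]
```

The large disc is centred on the plate within 1 mm. Next, the small disc.

```bash
python3 -m handwheel '[{"delta_pos":[-0.3,-1,0],"dr":[0,0,0]},{"delta_pos":[-0.3,-1,0],"dr":[0,0,0]},{"delta_pos":[-0.3,-1,0],"dr":[0,0,0]},{"delta_pos":[-0.3,-1,0],"dr":[0,0,0]},{"delta_pos":[-0.3,-1,0],"dr":[0,0,0]},{"delta_pos":[-0.3,-1,0],"dr":[0,0,0]},{"delta_pos":[0,-1,0],"dr":[0,0,0]},{"delta_pos":[0,-1,0],"dr":[0,0,0]},{"delta_pos":[0,-1,0],"dr":[0,0,0]},{"delta_pos":[0,-0.67,0],"dr":[0,0,0]}]'
cat > fit.py <<'E'
from h import *
def disc(z,box,zl=None):
    "box x0,y0,x1,y1 around a wooden disc; returns centre and line direction"
    s=get_state(); im=grab_frame("wrist"); c=calibration("wrist"); x0,y0,x1,y1=box
    g=im[y0:y1,x0:x1]; hsv=cv2.cvtColor(g,cv2.COLOR_RGB2HSV)
    m=cv2.morphologyEx(((hsv[...,1]>70)&(hsv[...,2]>60)).astype('uint8'),cv2.MORPH_OPEN,np.ones((3,3)))
    k,l,st,_=cv2.connectedComponentsWithStats(m); i=1+np.argmax(st[1:,4])
    p=cv2.convexHull(np.argwhere(l==i)[:,::-1].astype(np.int32)); e=cv2.fitEllipse(p); u=(e[0][0]+x0,e[0][1]+y0)
    print(s["t"],"tcp",np.round(s["eef_pos"],4),"px",np.round(u,1),np.round(e[1],1),"centre",np.round(ray("wrist",u,z,c),4))
    inside=cv2.fillConvexPoly(np.zeros_like(m),p,1); inside=cv2.erode(inside,np.ones((7,7)))
    d=(inside>0)&(g.max(2)<0.6*np.median(g.max(2)[inside>0]))
    k,l,st,_=cv2.connectedComponentsWithStats(d.astype('uint8'))
    for i in range(1,k):
        if st[i,4]>25:
            vx,vy,x,y=cv2.fitLine(np.argwhere(l==i)[:,::-1].astype(np.float32),cv2.DIST_L2,0,.01,.01).ravel(); x+=x0;y+=y0
            a,b=[ray("wrist",(x+q*vx,y+q*vy),z,c) for q in(-10,10)]; D=(b-a)*np.sign(a[1]-b[1])
            print(" line",st[i,4],np.round((a+b)/2,4),"dir",round(np.degrees(np.arctan2(D[1],D[0])),1))
    return im
E
python3 -m handwheel '[{"delta_pos":[0,0,0],"dr":[0,0,0]},{"delta_pos":[0,0,0],"dr":[0,0,0]}]'
python3 -c "
from fit import *
c=calibration('wrist');u,v=map(int,proj('wrist',[.4896,-.2623,.015],c));print(u,v)
save('w4.png',disc(.015,(u-45,v-45,u+45,v+40)))"
```

```text
t: 10.2
eef_pos: [0.4879, -0.2653, 0.1633]
ee_rot: [3.139, 0.001, -1.295]
force: [0.0, -0.9, 0.4]
width: 0.0879
gripper_force: 0.0
t: 10.4
eef_pos: [0.488, -0.2638, 0.1635]
ee_rot: [3.139, 0.001, -1.296]
force: [-0.3, 0.6, -0.2]
width: 0.0877
gripper_force: 0.0
281 201
10.4 tcp [ 0.488  -0.2638  0.1635] px [282.4 197.1] [52.3 52.6] centre [ 0.4901 -0.2652  0.015 ]
 line 70 [ 0.4993 -0.2611  0.015 ] dir -74.3
 line 64 [ 0.48   -0.2659  0.015 ] dir -73.8
```

```bash
python3 -m handwheel '[{"delta_pos":[0.05,-0.03,-1],"dr":[0,0,0]},{"delta_pos":[0,0,-1],"dr":[0,0,0]},{"delta_pos":[0,0,-1],"dr":[0,0,0]},{"delta_pos":[0,0,-1],"dr":[0,0,0]},{"delta_pos":[0,0,-0.5],"dr":[0,0,0]},{"delta_pos":[0,0,-0.2],"dr":[0,0,0]},{"delta_pos":[0,0,0],"dr":[0,0,0]}]'
python3 -m handwheel '[{"delta_pos":[0,0,0],"dr":[0,0,0]},{"delta_pos":[0,0,0],"dr":[0,0,0]},{"delta_pos":[0,0,0],"dr":[0,0,0]},{"delta_pos":[0,0,0],"dr":[0,0,0]},{"delta_pos":[0,0,0],"dr":[0,0,0]},{"delta_pos":[0,0,0],"dr":[0,0,0]},{"delta_pos":[0,0,0],"dr":[0,0,0]},{"delta_pos":[0,0,0],"dr":[0,0,0]}]' 1 15
```

```text
t: 11.15
eef_pos: [0.4902, -0.2637, 0.0232]
ee_rot: [3.14, 0.001, -1.293]
force: [0.0, -0.2, -0.2]
width: 0.0878
gripper_force: 0.0
t: 11.95
eef_pos: [0.4906, -0.2644, 0.024]
ee_rot: [-3.142, -0.0, -1.294]
force: [-0.8, -0.1, 2.3]
width: 0.043
gripper_force: 15.0
```

```bash
python3 -m handwheel '[{"delta_pos":[0,0,0.5],"dr":[0,0,0]},{"delta_pos":[0,0,1],"dr":[0,0,0]},{"delta_pos":[0.2,0.67,1],"dr":[0,0,0]},{"delta_pos":[0.26,1,1],"dr":[0,0,0]},{"delta_pos":[0.26,1,0.5],"dr":[0,0,0]},{"delta_pos":[0.26,1,0],"dr":[0,0,0]},{"delta_pos":[0.26,1,0],"dr":[0,0,0]},{"delta_pos":[0.26,1,0],"dr":[0,0,0]},{"delta_pos":[0.26,1,0],"dr":[0,0,0]},{"delta_pos":[0,1,0],"dr":[0,0,0]}]'
python3 -m handwheel '[{"delta_pos":[0,1,0],"dr":[0,0,0]},{"delta_pos":[0,0,-1],"dr":[0,0,0]},{"delta_pos":[0,0,-1],"dr":[0,0,0]},{"delta_pos":[0,0,-0.5],"dr":[0,0,0]},{"delta_pos":[0,0,-0.4],"dr":[0,0,0]},{"delta_pos":[0,0,0],"dr":[0,0,0]},{"delta_pos":[0,0,0],"dr":[0,0,0]}]'
```

```text
t: 12.95
eef_pos: [0.544, -0.0329, 0.1438]
ee_rot: [-3.141, -0.0, -1.294]
force: [0.3, 0.0, 0.5]
width: 0.0432
gripper_force: 15.0
t: 13.65
eef_pos: [0.5437, -0.0043, 0.0572]
ee_rot: [-3.141, -0.0, -1.294]
force: [-0.2, 0.3, 0.5]
width: 0.0435
gripper_force: 15.0
```

```bash
python3 -m handwheel '[{"delta_pos":[0,0,-0.2],"dr":[0,0,0]},{"delta_pos":[0,0,-0.1],"dr":[0,0,0]},{"delta_pos":[0,0,-0.04],"dr":[0,0,0]},{"delta_pos":[0,0,0],"dr":[0,0,0]},{"delta_pos":[0,0,0],"dr":[0,0,0]}]'
```

```text
t: 14.15
eef_pos: [0.5434, -0.0042, 0.047]
ee_rot: [-3.141, -0.0, -1.294]
force: [-1.4, 0.5, 3.7]
width: 0.0435
gripper_force: 15.0
```

Contact force is 3.7 N, so the disc is down. Release and look.

```bash
python3 -m handwheel '[{"delta_pos":[0,0,0],"dr":[0,0,0]},{"delta_pos":[0,0,0],"dr":[0,0,0]},{"delta_pos":[0,0,0],"dr":[0,0,0]},{"delta_pos":[0,0,0],"dr":[0,0,0]},{"delta_pos":[0,0,0],"dr":[0,0,0]},{"delta_pos":[0,0,0],"dr":[0,0,0]}]' -1
python3 -m handwheel '[{"delta_pos":[0,0,0.5],"dr":[0,0,0]},{"delta_pos":[0,0,1],"dr":[0,0,0]},{"delta_pos":[0,0.5,1],"dr":[0,0,0]},{"delta_pos":[0,0.5,1],"dr":[0,0,0]},{"delta_pos":[0,0,0.5],"dr":[0,0,0]},{"delta_pos":[0,0,0],"dr":[0,0,0]},{"delta_pos":[0,0,0],"dr":[0,0,0]},{"delta_pos":[0,0,0],"dr":[0,0,0]}]'
python3 - <<'E'
from fit import *
c=calibration('wrist');u,v=map(int,proj('wrist',[.5438,-.0063,.03],c));print(u,v)
im=disc(.038,(u-60,v-60,u+60,v+60))
save('w5.png',cv2.resize(im[v-80:v+70,u-90:u+90],None,fx=4,fy=4))
for q,z in [("disc_large_mid",.0155),("disc_small_top",.038),("plate_top",.008)]:
    for m in mark_of("wrist",q)[:1]: print(q,np.round(m["location"]),round(m["conf"],2),np.round(ray("wrist",m["location"],z),4))
E
```

```text
t: 14.75
eef_pos: [0.5433, -0.0042, 0.0466]
ee_rot: [3.142, -0.0, -1.294]
force: [-0.7, 0.6, 0.1]
width: 0.0847
gripper_force: 0.0
t: 15.55
eef_pos: [0.5426, 0.0255, 0.1657]
ee_rot: [3.14, 0.0, -1.294]
force: [1.5, -0.5, 0.2]
width: 0.088
gripper_force: 0.0
293 165
15.55 tcp [0.5426 0.0255 0.1657] px [290.6 165.9] [62.1 70.2] centre [ 0.5465 -0.0063  0.038 ]
 line 105 [ 0.5524 -0.0009  0.038 ] dir -74.7
 line 87 [ 0.5329 -0.0062  0.038 ] dir -75.0
disc_small_top [295. 166.] 0.8 [ 0.5432 -0.007   0.038 ]
plate_top [280. 316.] 0.54 [0.5161 0.1361 0.008 ]
```

View pics/w5.png

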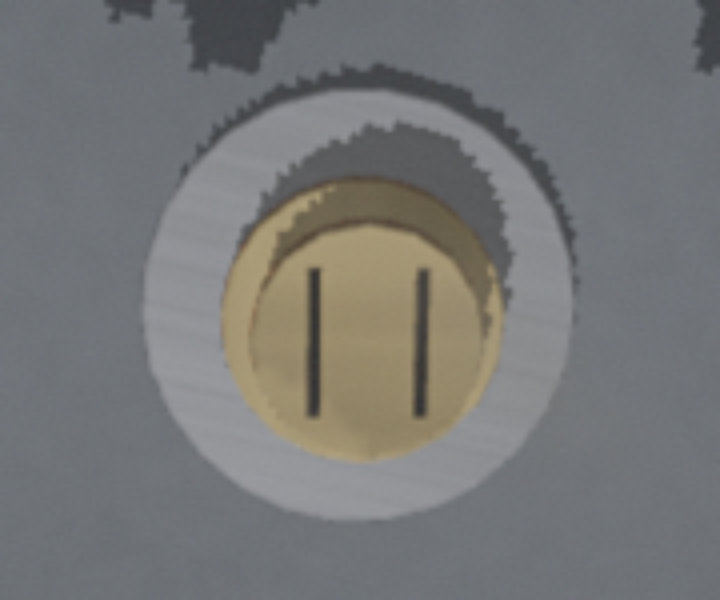

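The small disc sits on the large one with its lines up. In crop pixels, the small disc is at (369,342), the large at (362,320) and the plate at (359,304).

Run:
```python
from h import *
c=calibration("wrist")
for u,z in [((295.3,170.5),.038),((293.5,165),.023),((292.75,161),.008)]: print(np.round(ray("wrist",u,z,c),4))
for q,z in [("tweezers_grip",.037)]: 
    for m in mark_of("top",q)[:2]: print(m,np.round(ray("top",m["location"],z),4))
```

```text
[ 0.5425 -0.0038  0.038 ]
[ 0.544  -0.0053  0.023 ]
[ 0.5445 -0.0062  0.008 ]
{'location': [194.6, 251.6], 'conf': 0.84} [0.5074 0.1957 0.037 ]
{'location': [271.0, 289.9], 'conf': 0.71} [0.4209 0.0154 0.037 ]
```

The stack is centred within about 2 mm. Next, the tweezers, turning the tool towards -98°.

```bash
python3 -m handwheel '[{"delta_pos":[-0.2,0.9,0.2],"dr":[0,0,-8]},{"delta_pos":[-0.2,0.9,0.2],"dr":[0,0,-8]},{"delta_pos":[-0.2,0.9,0.2],"dr":[0,0,-8]},{"delta_pos":[-0.2,0.9,0.2],"dr":[0,0,0]},{"delta_pos":[-0.2,0.9,0.2],"dr":[0,0,0]},{"delta_pos":[-0.2,0.9,0],"dr":[0,0,0]},{"delta_pos":[0,0.9,0],"dr":[0,0,0]},{"delta_pos":[0,0,0],"dr":[0,0,0]},{"delta_pos":[0,0,0],"dr":[0,0,0]}]'
python3 - <<'E'
from h import *
s=get_state(); print(s["t"],s["eef_pos"],s["ee_rot"])
im=grab_frame("wrist"); c=calibration("wrist"); save("w6.png",im)
for q,z in [("tweezers_grip",.037),("tip_left",.016),("tip_right",.016),("tweezers",.03),("leg_left",.035),("rest",0)]:
    for m in mark_of("wrist",q)[:2]: print(q,np.round(m["location"]),round(m["conf"],2),np.round(ray("wrist",m["location"],z,c),4))
E
```

```text
t: 16.7
eef_pos: [0.5071, 0.215, 0.1962]
ee_rot: [3.141, -0.001, -1.712]
force: [-0.2, -0.3, 0.6]
width: 0.0874
gripper_force: 0.0
16.7 [0.50708187 0.21503591 0.19617172] [ 3.14093456e+00 -7.12766270e-04 -1.71156034e+00]
tweezers_grip [284. 194.] 0.38 [0.5074 0.212  0.037 ]
tip_left [262.  97.] 0.95 [0.5144 0.1302 0.016 ]
tip_right [316. 104.] 0.66 [0.47   0.1429 0.016 ]
tweezers [285. 199.] 0.87 [0.5073 0.218  0.03  ]
tweezers [259.  98.] 0.33 [0.5163 0.1314 0.03  ]
leg_left [284. 288.] 0.83 [0.5199 0.2996 0.035 ]
rest [284. 192.] 0.6 [0.5083 0.2186 0.    ]
```

View pics/w6.png

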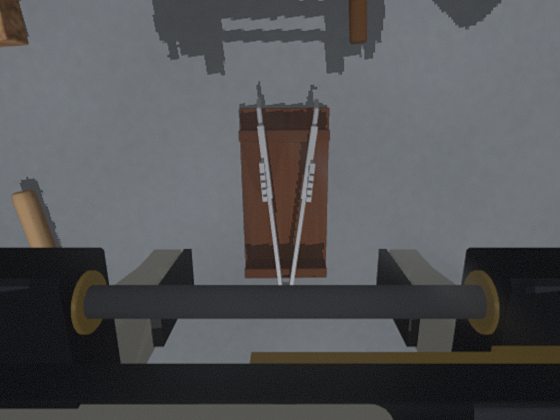

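Wrist view: the tweezers lie on the rest, with ribbed pads at (265,182) and (309,182), tips near (260,107) and (316,107), and the heel near (284,288).

Run:
```python
from h import *
c=calibration("wrist"); f=lambda u,z: ray("wrist",u,z,c)
g=f((287,182),.04); h=f((284.5,288),.035); t=f((288,107),.02); print(g,h,t)
for a,b in[(h,g),(g,t),(h,t)]: d=b-a; print(np.degrees(np.arctan2(d[1],d[0])),np.hypot(*d[:2]))
print(f((262,182),.04),f((312,182),.04))
```

```text
[0.50347612 0.20099062 0.04      ] [0.51995734 0.30030333 0.035     ] [0.49403594 0.14154224 0.02      ]
-99.4225236900383 0.10067096803431957
-99.02300751913907 0.06019325253544276
-99.27303024149809 0.16086330480160588
[0.52411787 0.19801221 0.04      ] [0.48283657 0.20396871 0.04      ]
```

```bash
python3 -m handwheel '[{"delta_pos":[-0.13,-0.53,0],"dr":[0,0,-1.2]},{"delta_pos":[0,0,-1],"dr":[0,0,0]},{"delta_pos":[0,0,-1],"dr":[0,0,0]},{"delta_pos":[0,0,-1],"dr":[0,0,0]},{"delta_pos":[0,0,-1],"dr":[0,0,0]},{"delta_pos":[0,0,-0.7],"dr":[0,0,0]},{"delta_pos":[0,0,-0.4],"dr":[0,0,0]},{"delta_pos":[0,0,-0.2],"dr":[0,0,0]},{"delta_pos":[0,0,0],"dr":[0,0,0]}]'
python3 -m handwheel '[{"delta_pos":[0,0,0],"dr":[0,0,0]},{"delta_pos":[0,0,0],"dr":[0,0,0]},{"delta_pos":[0,0,0],"dr":[0,0,0]},{"delta_pos":[0,0,0],"dr":[0,0,0]},{"delta_pos":[0,0,0],"dr":[0,0,0]},{"delta_pos":[0,0,0],"dr":[0,0,0]},{"delta_pos":[0,0,0],"dr":[0,0,0]},{"delta_pos":[0,0,0],"dr":[0,0,0]},{"delta_pos":[0,0,0],"dr":[0,0,0]},{"delta_pos":[0,0,0],"dr":[0,0,0]}]' 0.42 20
```

```text
t: 17.95
eef_pos: [0.5034, 0.1985, 0.0375]
ee_rot: [3.141, -0.0, -1.734]
force: [0.1, 0.1, 0.2]
width: 0.0876
gripper_force: 0.0
t: 18.95
eef_pos: [0.5035, 0.1989, 0.0378]
ee_rot: [-3.141, 0.0, -1.733]
force: [-0.3, -0.1, 2.2]
width: 0.0257
gripper_force: 6.1
```

```bash
python3 -m handwheel '[{"delta_pos":[0,0,0.2],"dr":[0,0,0]},{"delta_pos":[0,0,0.4],"dr":[0,0,0]},{"delta_pos":[0,0,0.5],"dr":[0,0,0]},{"delta_pos":[0,0,0.5],"dr":[0,0,0]},{"delta_pos":[0,0,0.5],"dr":[0,0,0]},{"delta_pos":[0,0,0.4],"dr":[0,0,0]},{"delta_pos":[0,0,0.2],"dr":[0,0,0]},{"delta_pos":[0,0,0],"dr":[0,0,0]}]'
python3 -m handwheel '[{"delta_pos":[0.06,-0.34,0],"dr":[0,0,2]},{"delta_pos":[0.1,-0.6,0],"dr":[0,0,3]},{"delta_pos":[0.1,-0.6,0],"dr":[0,0,3]},{"delta_pos":[0.1,-0.6,0],"dr":[0,0,3]},{"delta_pos":[0.1,-0.6,0],"dr":[0,0,3]},{"delta_pos":[0.1,-0.6,0],"dr":[0,0,3]},{"delta_pos":[0.1,-0.6,0],"dr":[0,0,3]},{"delta_pos":[0.06,-0.5,0],"dr":[0,0,2.4]},{"delta_pos":[0.04,-0.3,0],"dr":[0,0,2]},{"delta_pos":[0,0,0],"dr":[0,0,0]}]'
python3 -m handwheel '[{"delta_pos":[0,0,0],"dr":[0,0,0]},{"delta_pos":[0,0,0],"dr":[0,0,0]}]'
python3 - <<'E'
from h import *
s=get_state(); print(s["t"],s["eef_pos"],s["ee_rot"],s["width"],s["gripper_force"])
im=grab_frame("wrist"); c=calibration("wrist"); z=s["eef_pos"][2]-.021
save("w7.png",cv2.resize(im[60:330,130:490],None,fx=2.2,fy=2.2,interpolation=cv2.INTER_CUBIC))
for q,zz in [("tip_left",z),("tip_right",z),("disc_small_top",.038)]:
    for m in mark_of("wrist",q)[:2]: print(q,np.round(m["location"]),round(m["conf"],2),np.round(ray("wrist",m["location"],zz,c),4))
E
```

```text
t: 19.75
eef_pos: [0.5038, 0.1992, 0.1197]
ee_rot: [-3.14, 0.001, -1.734]
force: [-0.2, -0.6, -0.9]
width: 0.0256
gripper_force: 5.2
t: 20.75
eef_pos: [0.5258, 0.0556, 0.1179]
ee_rot: [3.14, -0.0, -1.309]
force: [0.5, 0.1, -2.1]
width: 0.0254
gripper_force: 5.2
t: 20.95
eef_pos: [0.5261, 0.0571, 0.1184]
ee_rot: [3.141, -0.0, -1.308]
force: [-0.2, -0.4, -0.5]
width: 0.0254
gripper_force: 5.2
20.95 [0.52609938 0.0570842  0.1183853 ] [ 3.14115745e+00 -3.52051226e-05 -1.30816894e+00] 0.02543430449381903 5.197070091962814
tip_left [265. 130.] 0.93 [ 0.5507 -0.0024  0.0974]
tip_right [306. 138.] 0.77 [ 0.5325 -0.0041  0.0974]
disc_small_top [283. 125.] 0.9 [ 0.5431 -0.0041  0.038 ]
disc_small_top [14. 81.] 0.65 [0.6989 0.0121 0.038 ]
```

View pics/w7.png

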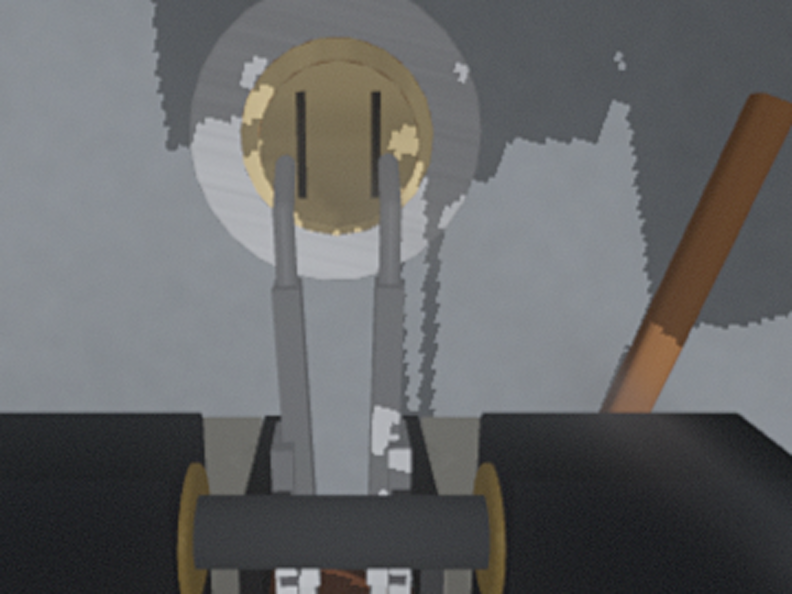

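Tips at about (260,135) and (306,135), lines at columns 266 and 301. The tips are much nearer the camera than the disc, so I'll compute the gap.

Run:
```python
from h import *
c=calibration("wrist"); f=lambda u,z: ray("wrist",(130+u[0]/2.2,60+u[1]/2.2),z,c)
a,b=f((286,160),.0985),f((388.5,160),.0985); l1,l2=f((300.5,145),.038),f((376,145),.038)
print(a,b,np.linalg.norm(a-b),(a+b)/2); print(l1,l2,np.linalg.norm(l1-l2),(l1+l2)/2)
d=l1-l2; n=a-b; print(np.degrees(np.arctan2(d[1],d[0])),np.degrees(np.arctan2(n[1],n[0])))
```

```text
[ 0.55248675 -0.00107719  0.0985    ] [ 0.53300451 -0.00631706  0.0985    ] 0.020174590062443012 [ 0.54274563 -0.00369713  0.0985    ]
[ 0.55256498 -0.00093175  0.038     ] [ 0.53287214 -0.00622804  0.038     ] 0.02039260758348668 [ 0.54271856 -0.0035799   0.038     ]
15.053213788694357 15.05383169234853
```

The tips lie right over the lines, with a gap of about 20 mm. I'm lowering to about 10 mm above the disc.

```bash
python3 -m handwheel '[{"delta_pos":[0,0,-0.2],"dr":[0,0,0]},{"delta_pos":[0,0,-0.4],"dr":[0,0,0]},{"delta_pos":[0,0,-0.4],"dr":[0,0,0]},{"delta_pos":[0,0,-0.3],"dr":[0,0,0]},{"delta_pos":[0,0,-0.2],"dr":[0,0,0]},{"delta_pos":[0,0,-0.1],"dr":[0,0,0]},{"delta_pos":[0,0,0],"dr":[0,0,0]},{"delta_pos":[0,0,0],"dr":[0,0,0]},{"delta_pos":[0,0,0],"dr":[0,0,0]}]'
python3 - <<'E'
from h import *
s=get_state(); print(s["t"],s["eef_pos"],s["ee_rot"],s["width"],s["gripper_force"])
im=grab_frame("wrist"); c=calibration("wrist")
u,v=map(int,proj("wrist",[.5427,-.0036,.04],c)); print(u,v)
A=cv2.resize(im[v-50:v+50,u-65:u+65],None,fx=6,fy=6,interpolation=cv2.INTER_CUBIC); save("w8.png",A[:600,:780])
sc=grab_frame("scene"); p=proj("scene",[.5427,-.0036,.045]); x,y=map(int,p); print(x,y)
save("s8.png",cv2.resize(sc[max(0,y-60):y+60,max(0,x-80):x+80],None,fx=5,fy=5,interpolation=cv2.INTER_CUBIC)[:600])
E
```

```text
t: 22.05
eef_pos: [0.5265, 0.0568, 0.0711]
ee_rot: [-3.141, 0.0, -1.308]
force: [0.6, -0.3, 0.0]
width: 0.0253
gripper_force: 5.2
22.05 [0.52654357 0.05680034 0.07109147] [-3.14075053e+00  8.97657388e-05 -1.30768963e+00] 0.025252899930792935 5.197186321020126
283 132
284 185
```

View pics/w8.png

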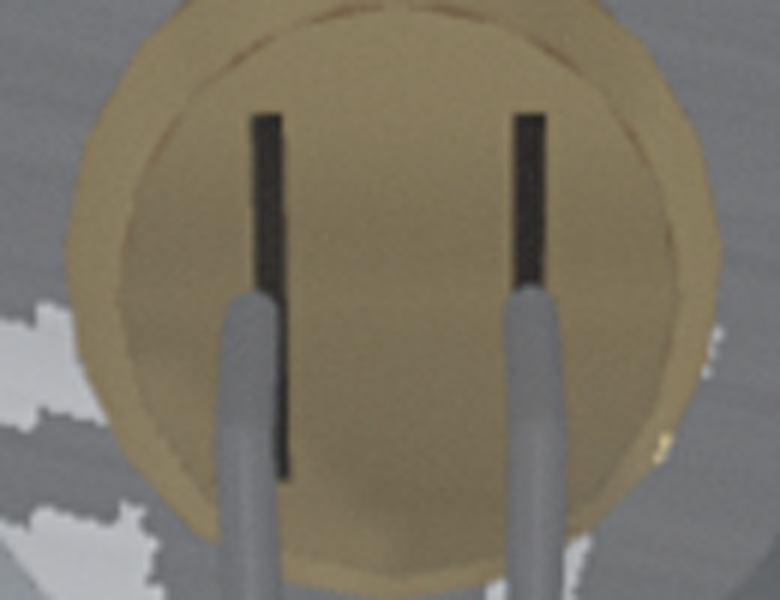

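View pics/s8.png

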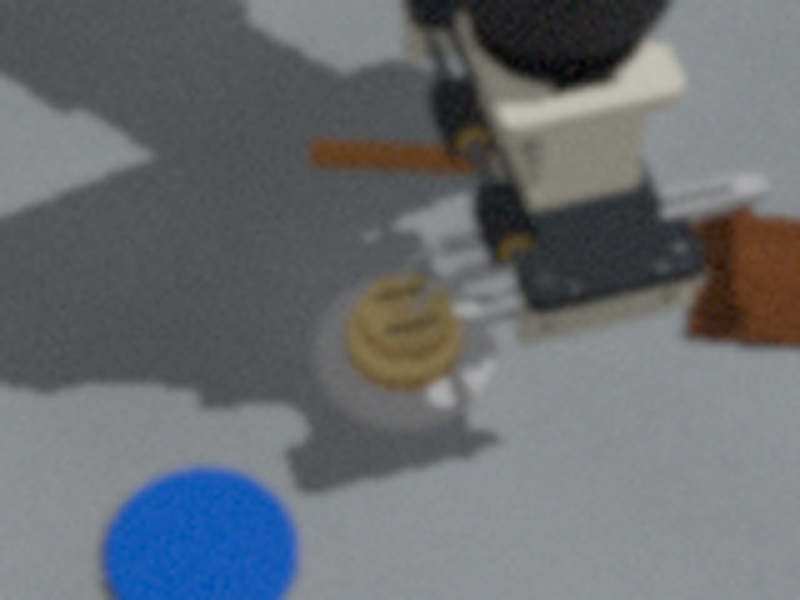

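Tips end at crop (250,300) and (531,297), with the lines at columns 270 and 529. I'll compute the offset.

Run:
```python
from h import *
c=calibration("wrist"); f=lambda u,z: ray("wrist",(283-65+u[0]/6,132-50+u[1]/6),z,c)
y=np.array([np.cos(np.radians(15.05)),np.sin(np.radians(15.05))]); x=np.array([y[1],-y[0]])
for zt in (.049,.051,.053):
  a,b=f((250,302),zt),f((531,299),zt)
  l1=f((269.5,297),.038); l2=f((529.5,297),.038); m=(l1+l2)/2
  print(zt,np.linalg.norm(a-b),np.linalg.norm(l1-l2),"across:",(a-m)[:2]@y,(b-m)[:2]@y,"along:",(a-m)[:2]@x,(b-m)[:2]@x)
d=f((267,115),.038)-f((283,480),.038);e=f((531,115),.038)-f((527,290),.038); print([np.degrees(np.arctan2(q[1],q[0])) for q in (d,e)])
s=get_state();print(s["t"],s["eef_pos"],s["width"])
```

```text
0.049 0.02051739441960324 0.020266909683879678 across: 0.010895731556174904 -0.009620582521832476 along: 0.0003541759656391658 0.0005647238749670032
0.051 0.020263270760312833 0.020266909683879678 across: 0.010756573358737411 -0.009505630440838459 along: 0.00048761421975471815 0.0006955543318116036
0.053 0.02000914710102232 0.020266909683879678 across: 0.010617415161299918 -0.009390678359844333 along: 0.00062105247387027 0.0008263847886562323
[np.float64(-73.3093437434812), np.float64(-75.39409340900238)]
22.15 [0.5264644  0.05679868 0.07106233] 0.025747889818258745
```

```bash
python3 -m handwheel '[{"delta_pos":[-0.02,0,-0.05],"dr":[0,0,0]},{"delta_pos":[0,0,0],"dr":[0,0,0]},{"delta_pos":[0,0,0],"dr":[0,0,0]},{"delta_pos":[0,0,0],"dr":[0,0,0]},{"delta_pos":[0,0,0],"dr":[0,0,0]},{"delta_pos":[0,0,0],"dr":[0,0,0]},{"delta_pos":[0,0,0],"dr":[0,0,0]},{"delta_pos":[0,0,0],"dr":[0,0,0]}]'
python3 -c "
from station import *
print(job_done())"
```

```text
t: 22.95
eef_pos: [0.5256, 0.0567, 0.0692]
ee_rot: [3.142, 0.0, -1.308]
force: [-0.5, 0.3, -1.0]
width: 0.0255
gripper_force: 5.2
the job is handed in; nothing more can be done
None
```

The job is handed in at 23 s: both discs are stacked on the steel plate, centred to about 2 mm with the lines up, and the arm is holding the tweezers with a tip gap of about 20 mm, one tip over each line about 10 mm above the disc; no verdict came back.

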